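# Set the flip tags of the sample bottle bins

## Robot

A 6-joint arm with a two-finger parallel gripper is mounted at the origin on the work surface. World frame = base frame: x ahead of the robot, y to its left, z up, the work surface at z = 0. Lengths are in mm, angles in rad, forces in N, time in s.
With the tool pointing down it reaches from about 325 to 850 mm from the base axis. Payload 15.5 kg.
Tool frame: the origin (TCP) lies at the very end of the fingers, on their centre line; the grasp point (between the pads) lies 19 mm behind it (ctrl.grip_point_offset is the distance from the TCP to the grasp point, in mm); z points along the fingers, y is the line along which they close (so a half turn about z gives the same grasp; the last joint's range is limited). The gripper opens to 91 mm and grips with 3 to 60 N. Pads are 32 mm wide; open, the fingers measure 118 mm over their backs; the gripper's body (76 mm by 178 mm) begins 60 mm behind the grasp point.
Start: joints at [-1.355, 0.494, 1.345, -0, 1.302, -0.096], TCP at [191.139, -595.057, 213.915] pointing down, gripper open.
Joint ranges: [-2.91, 2.91], [-0.82, 2.16], [0.22, 2.67], [-1.22, 4.37], [0.12, 2.79], [-3.08, 3.08]. Speed limits (rad/s): [1.89, 1.89, 2.57, 3.01, 3.01, 3.01].

## Interface

Orientations are given as a unit quaternion [w, x, y, z].
In Python, from station import ctrl gives the robot as it stands.
- The arm moves only by the tool carry_out, never from a script. Its argument "commands" is text: rows parted by semicolons, each of 7 numbers parted by spaces: the shift along the tool's x, y, z in units of 0.2 m (1.0 is 0.2 m), then the turn, a rotation vector about the tool's x, y, z in units of 0.5 rad (1.0 is 0.5 rad), then the opening in per cent of the stroke, from 0 (shut) to 100 (fully open). A call has exactly 10 rows; each row is the pose to reach, as a shift and turn from the pose commanded when the call began, along the tool's axes at that moment; what a row does not reach only later rows make up. A row lasts 1/8 s, in which the tool goes at most 62.5 mm and 10.7 degrees, less where a joint would pass 70% of its speed; a pose out of reach is approached as far as the arm can. A call with a number of a shift or a turn outside -1 to 1 is refused whole. A call with a gripper value outside its range is refused whole. The fingers move at their own pace and stop on an object; the grip force is fixed at half the most. Time passes only in rows, so rows that repeat a pose let the fingers close, or fill a call up. It gives the time, the measured TCP pose, the force, the opening and the grip force at its end, in the units of the state.
- ctrl.read_state(): the state, without advancing time (a new reading comes with each control period).
- ctrl.camera(name): name is "scene" or "top" or "wrist"; returns the picture (480x640x3 uint8, red, green, blue); there is no depth.
- ctrl.camera_info(name): a dict with "mtx" (3x3 intrinsics, pixels), "dist_coeffs" ([k1, k2, p1, p2, k3] as OpenCV has them; the pictures are not rectified), "rvec" (rotation vector, rad) and "tvec" (3), from world to camera coordinates, as OpenCV has them; the wrist camera has in their place "hand_eye" (4x4, takes a point from camera to tool coordinates, whose origin is the TCP and whose axes are the flange's). Camera axes: x right, y down, z forward; pixel columns grow to the right and rows downward; lengths in mm; the calibration is good to about 2 mm. A picture is of the moment at which its call begins: read the wrist's pose just before it. camera_info takes no time and is no camera call.
- ctrl.job_done(): hands the job in; it is judged then, once.
The state is a dict: "clock": time; "joints": joint angles; "qvel": joint speeds; "effort": joint torques, N m; "tcp_pos": TCP position; "ee_rot": TCP orientation; "wrist_force": force on the tool from outside, world axes, zero at the start; "moment": the same for the moment, N m; "grip_width": opening from 0.0 (shut) to 1.0 (fully open); "grasp_force": force on a finger pad.
Only numpy, scipy, OpenCV 4.12 (cv2) and the standard library are available. Lean on these libraries where they do the work, as an engineer would, in place of code of your own. Each camera call takes 0.05 s, during which the arm holds its last target. There are 200 camera calls.

## Task

Set the stock tags on the bottle board: with a light push of the fingertips swing over every hinged tag that is wrong, so that the tags of the full bins, and only those, lie over towards their bins with the round disc uppermost, and the tag of a bin that is not full lies over towards the robot with the bar uppermost. Only push the tags, gently: do not pinch or force them, and do not lift or shift the bins or the things standing beside the board.

Things in the scene. Friction and masses are not known exactly. Their poses are not given: they have to be found in the camera images.
- board: grey base board 290 x 470 x 12 mm fixed on the bench; it carries an aluminium rail (22 mm wide, top at z = 32 mm) along its side nearest the robot, 34 mm in from the edge, and the four bins. Origin on the bench below the middle of the rail; its x axis points from the rail to the bins, y along the rail, z up
- holder_a: grey V-shaped tag holder, 54 mm along the rail, fixed on the rail. Origin at the centre of its underside (z = 32 mm); x points to the bin that stands straight behind it, y along the rail. The tag's hinge pin runs along this y axis, 24 mm above the origin. The two panels of the V reach 30 mm out along the tag from the pin on either side, sloped at 45 degrees; beyond them the tag overhangs free
- tag_a (a joint): angle of the white tag in holder_a, a stiff plastic plate 50 mm wide (along the rail), 70 mm long from pin to free edge, 4 mm thick, 25 to 50 g. 0 = standing upright, -0.785 = lying on the V's panel on the robot's side (plain bar uppermost), +0.785 = lying on the panel on the bins' side (round disc uppermost). It turns very easily, and falls to the nearer panel by its own weight as soon as it is pushed past upright
- tag_a_edge (a point): middle of that tag's free edge; it moves with the tag (49 mm above the pin and 49 mm to one side of it when lying, 70 mm above it when upright)
- holder_b: grey V-shaped tag holder, 54 mm along the rail, fixed on the rail. Origin at the centre of its underside (z = 32 mm); x points to the bin that stands straight behind it, y along the rail. The tag's hinge pin runs along this y axis, 24 mm above the origin. The two panels of the V reach 30 mm out along the tag from the pin on either side, sloped at 45 degrees; beyond them the tag overhangs free
- tag_b (a joint): angle of the white tag in holder_b, a stiff plastic plate 50 mm wide (along the rail), 70 mm long from pin to free edge, 4 mm thick, 25 to 50 g. 0 = standing upright, -0.785 = lying on the V's panel on the robot's side (plain bar uppermost), +0.785 = lying on the panel on the bins' side (round disc uppermost). It turns very easily, and falls to the nearer panel by its own weight as soon as it is pushed past upright
- tag_b_edge (a point): middle of that tag's free edge; it moves with the tag (49 mm above the pin and 49 mm to one side of it when lying, 70 mm above it when upright)
- holder_c: grey V-shaped tag holder, 54 mm along the rail, fixed on the rail. Origin at the centre of its underside (z = 32 mm); x points to the bin that stands straight behind it, y along the rail. The tag's hinge pin runs along this y axis, 24 mm above the origin. The two panels of the V reach 30 mm out along the tag from the pin on either side, sloped at 45 degrees; beyond them the tag overhangs free
- tag_c (a joint): angle of the white tag in holder_c, a stiff plastic plate 50 mm wide (along the rail), 70 mm long from pin to free edge, 4 mm thick, 25 to 50 g. 0 = standing upright, -0.785 = lying on the V's panel on the robot's side (plain bar uppermost), +0.785 = lying on the panel on the bins' side (round disc uppermost). It turns very easily, and falls to the nearer panel by its own weight as soon as it is pushed past upright
- tag_c_edge (a point): middle of that tag's free edge; it moves with the tag (49 mm above the pin and 49 mm to one side of it when lying, 70 mm above it when upright)
- holder_d: grey V-shaped tag holder, 54 mm along the rail, fixed on the rail. Origin at the centre of its underside (z = 32 mm); x points to the bin that stands straight behind it, y along the rail. The tag's hinge pin runs along this y axis, 24 mm above the origin. The two panels of the V reach 30 mm out along the tag from the pin on either side, sloped at 45 degrees; beyond them the tag overhangs free
- tag_d (a joint): angle of the white tag in holder_d, a stiff plastic plate 50 mm wide (along the rail), 70 mm long from pin to free edge, 4 mm thick, 25 to 50 g. 0 = standing upright, -0.785 = lying on the V's panel on the robot's side (plain bar uppermost), +0.785 = lying on the panel on the bins' side (round disc uppermost). It turns very easily, and falls to the nearer panel by its own weight as soon as it is pushed past upright
- tag_d_edge (a point): middle of that tag's free edge; it moves with the tag (49 mm above the pin and 49 mm to one side of it when lying, 70 mm above it when upright)
- bin_p: loose grey open bin 125 x 90 x 50 mm standing on the board behind one of the tags, its front about 115 mm beyond that tag's pin; full: six white sample bottles with blue caps (36 mm across, 80 mm tall, tops 83 mm above the bin's underside). Origin at the centre of its underside, x and y like the board's to a few degrees. It belongs to the tag whose place along the rail it shares (within 15 mm; the next place is 110 mm away)
- bin_q: loose grey open bin 125 x 90 x 50 mm standing on the board behind one of the tags, its front about 115 mm beyond that tag's pin; full: six white sample bottles with blue caps (36 mm across, 80 mm tall, tops 83 mm above the bin's underside). Origin at the centre of its underside, x and y like the board's to a few degrees. It belongs to the tag whose place along the rail it shares (within 15 mm; the next place is 110 mm away)
- bin_r: loose grey open bin 125 x 90 x 50 mm standing on the board behind one of the tags, its front about 115 mm beyond that tag's pin; full: six white sample bottles with blue caps (36 mm across, 80 mm tall, tops 83 mm above the bin's underside). Origin at the centre of its underside, x and y like the board's to a few degrees. It belongs to the tag whose place along the rail it shares (within 15 mm; the next place is 110 mm away)
- bin_s: loose grey open bin 125 x 90 x 50 mm standing on the board behind one of the tags, its front about 115 mm beyond that tag's pin; not full: only two such bottles are left in it. Origin at the centre of its underside, x and y like the board's to a few degrees. It belongs to the tag whose place along the rail it shares (within 15 mm; the next place is 110 mm away)
- reagent: bystander: loose amber bottle, 64 mm across, 130 mm tall, beside the board; origin at the centre of its underside
- beaker: bystander: loose glass beaker, 68 mm across, 90 mm tall, beside the board; origin at the centre of its underside
- cuvettes: bystander: loose closed cuvette box 112 x 47 x 38 mm, beside the board; origin at the centre of its underside

How it is judged (in metres and radians):
At the end, for the whole second after the job is handed in: each tag in front of a full bin (p, q, r) rests on the bins' side (joint above 0.68 rad) and the tag in front of the bin that is not full (s) rests on the robot's side (joint below -0.68 rad), all still (under 0.1 rad/s) (velocity of joint tag_a between -0.1 and 0.1 rad/s and (y of bin_p in the frame of holder_a above 0.055 m or y of bin_p in the frame of holder_a below -0.055 m or value of joint tag_a above 0.68 rad) and (y of bin_q in the frame of holder_a above 0.055 m or y of bin_q in the frame of holder_a below -0.055 m or value of joint tag_a above 0.68 rad) and (y of bin_r in the frame of holder_a above 0.055 m or y of bin_r in the frame of holder_a below -0.055 m or value of joint tag_a above 0.68 rad) and (y of bin_s in the frame of holder_a above 0.055 m or y of bin_s in the frame of holder_a below -0.055 m or value of joint tag_a below -0.68 rad) and velocity of joint tag_b between -0.1 and 0.1 rad/s and (y of bin_p in the frame of holder_b above 0.055 m or y of bin_p in the frame of holder_b below -0.055 m or value of joint tag_b above 0.68 rad) and (y of bin_q in the frame of holder_b above 0.055 m or y of bin_q in the frame of holder_b below -0.055 m or value of joint tag_b above 0.68 rad) and (y of bin_r in the frame of holder_b above 0.055 m or y of bin_r in the frame of holder_b below -0.055 m or value of joint tag_b above 0.68 rad) and (y of bin_s in the frame of holder_b above 0.055 m or y of bin_s in the frame of holder_b below -0.055 m or value of joint tag_b below -0.68 rad) and velocity of joint tag_c between -0.1 and 0.1 rad/s and (y of bin_p in the frame of holder_c above 0.055 m or y of bin_p in the frame of holder_c below -0.055 m or value of joint tag_c above 0.68 rad) and (y of bin_q in the frame of holder_c above 0.055 m or y of bin_q in the frame of holder_c below -0.055 m or value of joint tag_c above 0.68 rad) and (y of bin_r in the frame of holder_c above 0.055 m or y of bin_r in the frame of holder_c below -0.055 m or value of joint tag_c above 0.68 rad) and (y of bin_s in the frame of holder_c above 0.055 m or y of bin_s in the frame of holder_c below -0.055 m or value of joint tag_c below -0.68 rad) and velocity of joint tag_d between -0.1 and 0.1 rad/s and (y of bin_p in the frame of holder_d above 0.055 m or y of bin_p in the frame of holder_d below -0.055 m or value of joint tag_d above 0.68 rad) and (y of bin_q in the frame of holder_d above 0.055 m or y of bin_q in the frame of holder_d below -0.055 m or value of joint tag_d above 0.68 rad) and (y of bin_r in the frame of holder_d above 0.055 m or y of bin_r in the frame of holder_d below -0.055 m or value of joint tag_d above 0.68 rad) and (y of bin_s in the frame of holder_d above 0.055 m or y of bin_s in the frame of holder_d below -0.055 m or value of joint tag_d below -0.68 rad)); the robot touches nothing.
It fails at once if a bin is lifted or shifted by more than 20 mm (distance of any of bin_p, bin_q, bin_r, bin_s from where it was at the start of the episode above 0.02 m).
It fails at once if a bottle, beaker or box beside the board is lifted, knocked over or shifted by more than 20 mm (distance of any of reagent, beaker, cuvettes from where it was at the start of the episode above 0.02 m or angle between any of reagent, beaker, cuvettes's own z axis and vertical above 0.3 rad).
It fails at once if a tag is pinched or pressed hard (over 18 N) (contact force between the fingers and holder_a above 18 N or contact force between the fingers and holder_b above 18 N or contact force between the fingers and holder_c above 18 N or contact force between the fingers and holder_d above 18 N).
It also fails if it takes over 58 s, if anything falls off the work surface, if the arm or the gripper's body presses on something with over 40 N, if the wrist force passes 120 N, or if a joint passes its speed limit or range.

## Working session

There is one attempt and no reset: what is moved stays moved. The work goes in short steps, Python scripts to look and compute and a tool call to move; the robot and the scene stay as the last step left them, time stands still between calls to the robot, and variables do not carry over. Pictures are saved under pics/ and viewed, at most 10 in all, crops included, and the job is handed in when it is done.

Besides the shell and the picture viewer there is one more tool, called after "Call:" in YAML: its name, and indented under it one key for each argument. carry_out: Moves the arm, as the interface text tells. Its arguments: {"type":"object","properties":{"commands":{"type":"string"}},"required":["commands"]}

```bash
mkdir -p pics
python3 - <<'E'
from station import ctrl
import cv2
s=ctrl.read_state();print(s['clock'],s['tcp_pos'],s['ee_rot'],s['grip_width'])
for n in("scene","top"):
    cv2.imwrite(f"pics/{n}0.png",ctrl.camera(n)[:,:,::-1]);i=ctrl.camera_info(n);print(n,{k:(v.tolist() if hasattr(v,'tolist') else v) for k,v in i.items()})
E
```

```text
0.0 [ 191.04905018 -594.67633808  213.32260247] [-6.22467527e-04  9.87950286e-01  1.54770290e-01 -4.70778821e-05] 1.0009360326541772
scene {'mtx': [[439.5750851444093, 0.0, 315.29932376232205], [0.0, 439.5750851444093, 240.56811100114606], [0.0, 0.0, 1.0]], 'dist_coeffs': [-0.0954614157644397, 0.0, 0.0, 0.0, 0.0], 'rvec': [1.1017485038901609, 2.6025705072990455, -0.7619465020059542], 'tvec': [388.0479104504082, -297.7114539721405, 1417.5478794289422]}
top {'mtx': [[611.4056801310486, 0.0, 321.1101419323438], [0.0, 611.4056801310486, 240.2424240803139], [0.0, 0.0, 1.0]], 'dist_coeffs': [0.003903722417509845, 0.0, 0.0, 0.0, 0.0], 'rvec': [2.127728690130759, -2.182250991330765, 0.16326328805249748], 'tvec': [16.153454888065635, 583.9785966579161, 1188.3349628733965]}
```

View pics/scene0.png

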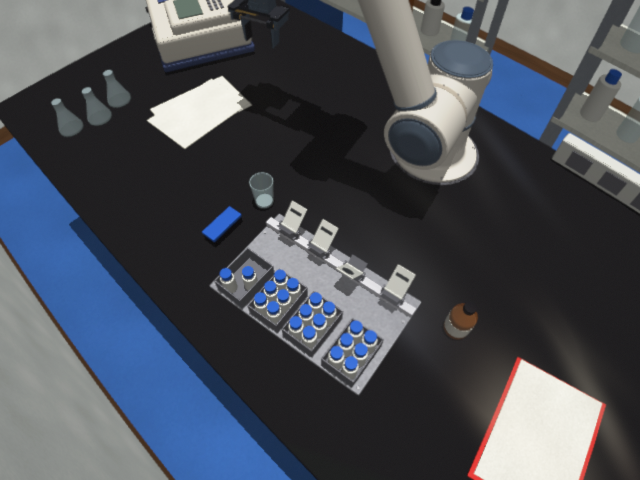

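View pics/top0.png

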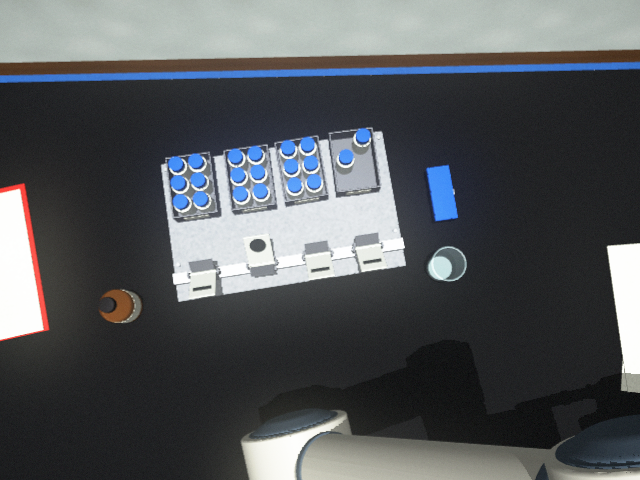

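Scene and top agree: the bins at top-image (192,187), (249,180) and (302,170) are full, and the one at (354,160) holds two bottles. Tags: (203,280) shows a bar (wrong), (259,250) a disc (right), (318,262) a bar (wrong), (370,252) a bar (right). So two tags need to swing over towards their bins.

```bash
cat > h.py <<'E'
from station import ctrl
import cv2, numpy as np
from scipy.spatial.transform import Rotation as R
def ray(px,z,name="top"):
    i=ctrl.camera_info(name);M=cv2.Rodrigues(np.array(i['rvec'],float))[0];t=np.array(i['tvec'],float).ravel()
    u=cv2.undistortPoints(np.array(px,float).reshape(-1,1,2),np.array(i['mtx']),np.array(i['dist_coeffs']))[:,0]
    d=np.c_[u,np.ones(len(u))]@M; c=-M.T@t
    return (c+d*((z-c[2])/d[:,2])[:,None])
E
python3 - <<'E'
from h import *
np.set_printoptions(precision=1,suppress=True)
c=ray([(162,164),(382,131),(405,266),(178,301)],12);print(c)
print('lens',[np.linalg.norm(c[i]-c[(i+1)%4]) for i in range(4)])
# board pose by fit: board x in [-34-?,..]
print('rail ends',ray([(174,279),(403,245)],32))
print('tag bar centres',ray([(203,287),(318,268),(370,260)],80))
print('tag free edge corners z105', ray([(191,297),(215,295),(307,279),(332,275),(358,272),(384,268)],105))
print('beaker,reagent', ray([(441,275),(125,318)],0))
s=ctrl.read_state();i=ctrl.camera_info("wrist");print(i['hand_eye'],R.from_quat(np.roll(s['ee_rot'],-1)).as_matrix())
b=c
E
```

```text
[[ 757.   328.8   12. ]
 [ 817.9 -133.7   12. ]
 [ 530.7 -169.4   12. ]
 [ 471.2  293.7   12. ]]
lens [np.float64(466.4277346741818), np.float64(289.39254572016057), np.float64(466.91276605747726), np.float64(287.8976128703793)]
rail ends [[ 514.4  297.5   32. ]
 [ 571.6 -164.3   32. ]]
tag bar centres [[493.6 231.   80. ]
 [524.7   9.4  80. ]
 [537.7 -91.8  80. ]]
tag free edge corners z105 [[ 473.8  248.9  105. ]
 [ 476.4  204.   105. ]
 [ 502.1   30.8  105. ]
 [ 508.4  -16.5  105. ]
 [ 512.9  -65.9  105. ]
 [ 519.2 -115.4  105. ]]
beaker,reagent [[ 511.4 -244.8    0. ]
 [ 440.1  403.5    0. ]]
[[   0.    -1.    -0.3   71.8]
 [   1.     0.    -0.    -0. ]
 [   0.    -0.3    1.  -171.4]
 [   0.     0.     0.     1. ]] [[ 1.   0.3 -0. ]
 [ 0.3 -1.   0. ]
 [ 0.  -0.  -1. ]]
```

Call:
carry_out:
  commands: "0.1 -0.115 0 0 0 0 0;0.2 -0.23 0 0 0 0 0;0.3 -0.345 0 0 0 0 0;0.4 -0.46 0 0 0 0 0;0.5 -0.575 0 0 0 0 0;0.6 -0.69 0 0 0 0 0;0.7 -0.8 0 0 0 0 0;0.75 -0.86 0 0 0 0 0;0.8 -0.91 0 0 0 0 0;0.8 -0.91 0 0 0 0 0"

```text
clock: 1.35
tcp_pos: [288.1, -372.6, 213.9]
ee_rot: [-0.0, 0.988, 0.155, -0.0]
wrist_force: [-0.8, 0.2, -0.4]
grip_width: 0.006
grasp_force: 0.0
```

Call:
carry_out:
  commands: "0.1 -0.115 0 0 0 0 0;0.2 -0.23 0 0 0 0 0;0.3 -0.345 0 0 0 0 0;0.4 -0.46 0 0 0 0 0;0.5 -0.575 0 0 0 0 0;0.6 -0.69 0 0 0 0 0;0.7 -0.8 0 0 0 0 0;0.75 -0.86 0 0 0 0 0;0.8 -0.91 0 0 0 0 0;0.8 -0.91 0 0 0 0 0"

```text
clock: 2.6
tcp_pos: [384.9, -150.6, 213.9]
ee_rot: [0.0, 0.988, 0.155, 0.0]
wrist_force: [-0.3, -1.0, 0.2]
grip_width: 0.006
grasp_force: 0.0
```

Call:
carry_out:
  commands: "0.1 -0.11 0 0 0 0.1 0;0.2 -0.22 0 0 0 0.2 0;0.3 -0.34 0 0 0 0.3 0;0.4 -0.45 0 0 0 0.37 0;0.5 -0.56 0 0 0 0.37 0;0.545 -0.61 0 0 0 0.37 0;0.545 -0.61 0 0 0 0.37 0;0.545 -0.61 0 0 0 0.37 0;0.545 -0.61 0 0 0 0.37 0;0.545 -0.61 0 0 0 0.37 0"

```text
clock: 3.85
tcp_pos: [450.8, -1.6, 214.0]
ee_rot: [0.0, 0.998, 0.062, 0.0]
wrist_force: [-0.1, -0.5, -0.1]
grip_width: 0.008
grasp_force: 0.0
```

Run:
```python
from h import *
s=ctrl.read_state();im=ctrl.camera("wrist")[:,:,::-1].copy();i=ctrl.camera_info("wrist")
T=np.eye(4);T[:3,:3]=R.from_quat(np.roll(s['ee_rot'],-1)).as_matrix();T[:3,3]=s['tcp_pos']
C=np.linalg.inv(T@np.array(i['hand_eye']))
xb=np.array([.992,.127,0]);yb=np.array([-.127,.992,0])
for p in ([522,230.3,56],[550,12,56]):
    p=np.array(p)
    P=np.array([p-49*xb+[0,0,49]+k*yb for k in(-25,0,25)]+[p+27*yb,p-27*yb])
    q=cv2.projectPoints(P,cv2.Rodrigues(C[:3,:3])[0],C[:3,3],np.array(i['mtx']),np.array(i['dist_coeffs']))[0][:,0]
    print(q)
    for u in q: cv2.circle(im,tuple(int(v) for v in np.clip(u,-9999,9999)),4,(0,0,255),-1)
cv2.imwrite("pics/w1.png",im)
```

```text
[[  9.89682011 159.90697444]
 [-30.47071674 159.71302305]
 [-71.25709004 159.4867967 ]
 [-30.18893928  84.74170417]
 [ 47.07726463  85.53049045]]
[[354.61539968 160.12258556]
 [315.86419013 160.21760741]
 [277.11665468 160.27932879]
 [278.65297131  86.4272204 ]
 [353.16283663  86.26800991]]
```

View pics/w1.png

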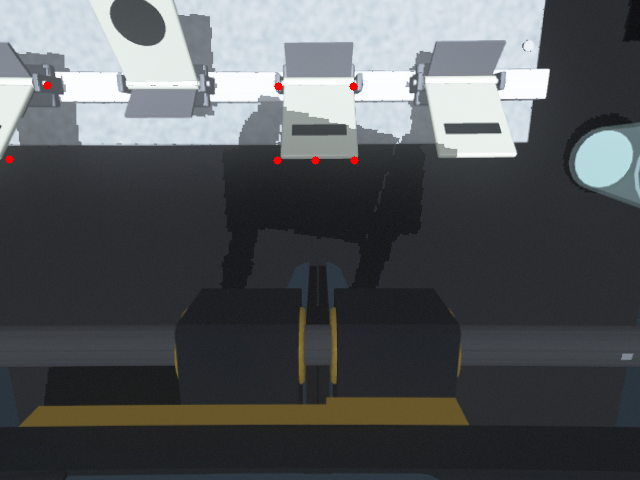

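The wrist view confirms the estimate: the predicted edge and pin (red dots, edge at (315,160)) lie on the third tag, within about 2 mm. I'll lower in front of it and push.

Call:
carry_out:
  commands: "0 0 0.1 0 0 0 0;0 0 0.2 0 0 0 0;0 0 0.3 0 0 0 0;0 0 0.4 0 0 0 0;0 0 0.5 0 0 0 0;0 0 0.6 0 0 0 0;0.06 0 0.6 0 0 0 0;0.1 0 0.6 0 0 0 0;0.13 0 0.6 0 0 0 0;0.13 0 0.6 0 0 0 0"

```text
clock: 5.15
tcp_pos: [477.6, 2.2, 94.4]
ee_rot: [0.0, 0.998, 0.063, 0.001]
wrist_force: [-0.8, 0.9, 0.7]
grip_width: 0.005
grasp_force: 0.0
```

Call:
carry_out:
  commands: "0.04 0 0 0 0 0 0;0.08 0 0 0 0 0 0;0.12 0 0 0 0 0 0;0.16 0 0 0 0 0 0;0.2 0 0 0 0 0 0;0.24 0 0 0 0 0 0;0.28 0 0 0 0 0 0;0.32 0 0 0 0 0 0;0.36 0 0 0 0 0 0;0.4 0 0 0 0 0 0"

```text
clock: 6.4
tcp_pos: [556.6, 12.2, 93.9]
ee_rot: [0.0, 0.998, 0.063, -0.0]
wrist_force: [-1.3, 0.7, 0.4]
grip_width: 0.003
grasp_force: 0.0
```

Call:
carry_out:
  commands: "0 0 0 0 0 0 0;-0.04 0 0 0 0 0 0;-0.12 0 0 0 0 0 0;-0.22 0 0 0 0 0 0;-0.32 0 0 0 0 0 0;-0.42 0 0 0 0 0 0;-0.5 0 0 0 0 0 0;-0.5 0 -0.1 0 0 0 0;-0.5 0 -0.2 0 0 0 0;-0.5 0 -0.2 0 0 0 0"

```text
clock: 7.65
tcp_pos: [457.3, -0.5, 134.9]
ee_rot: [0.0, 0.998, 0.063, 0.001]
wrist_force: [-0.2, 0.6, -0.8]
grip_width: 0.005
grasp_force: 0.0
```

Call:
carry_out:
  commands: "0 -0.1 0 0 0 0 0;0 -0.25 0 0 0 0 0;0 -0.4 0 0 0 0 0;0 -0.55 0 0 0 0 0;-0.03 -0.7 0 0 0 0 0;-0.03 -0.82 0 0 0 0 0;-0.03 -0.92 0 0 0 0 0;-0.03 -1 0 0 0 0 0;-0.03 -1 0 0 0 0 0;-0.03 -1 0 0 0 0 0"

```text
clock: 8.9
tcp_pos: [425.8, 196.8, 133.7]
ee_rot: [0.0, 0.998, 0.063, -0.0]
wrist_force: [0.2, -0.1, 0.0]
grip_width: 0.004
grasp_force: 0.0
```

Call:
carry_out:
  commands: "0 -0.05 0 0 0 0 0;0 -0.1 0 0 0 0 0;0 -0.1 0.07 0 0 0 0;0 -0.1 0.14 0 0 0 0;0 -0.1 0.2 0 0 0 0;0.05 -0.1 0.2 0 0 0 0;0.1 -0.1 0.2 0 0 0 0;0.13 -0.1 0.2 0 0 0 0;0.13 -0.1 0.2 0 0 0 0;0.13 -0.1 0.2 0 0 0 0"

```text
clock: 10.15
tcp_pos: [449.0, 220.3, 94.0]
ee_rot: [-0.0, 0.998, 0.063, 0.0]
wrist_force: [-0.9, -0.6, 0.4]
grip_width: 0.009
grasp_force: 0.0
```

Call:
carry_out:
  commands: "0.04 0 0 0 0 0 0;0.08 0 0 0 0 0 0;0.12 0 0 0 0 0 0;0.16 0 0 0 0 0 0;0.2 0 0 0 0 0 0;0.24 0 0 0 0 0 0;0.28 0 0 0 0 0 0;0.32 0 0 0 0 0 0;0.36 0 0 0 0 0 0;0.4 0 0 0 0 0 0"

```text
clock: 11.4
tcp_pos: [529.0, 230.5, 93.9]
ee_rot: [-0.0, 0.998, 0.063, -0.0]
wrist_force: [0.2, -1.0, -0.7]
grip_width: 0.004
grasp_force: 0.0
```

Call:
carry_out:
  commands: "0 0 0 0 0 0 0;-0.04 0 0 0 0 0 0;-0.12 0 0 0 0 0 0;-0.22 0 0 0 0 0 0;-0.32 0 0 0 0 0 0;-0.42 0 0 0 0 0 0;-0.5 0 0 0 0 0 0;-0.5 0 -0.1 0 0 0 0;-0.5 0 -0.2 0 0 0 0;-0.5 0 -0.2 0 0 0 0"

```text
clock: 12.65
tcp_pos: [429.6, 218.1, 134.9]
ee_rot: [-0.0, 0.998, 0.063, 0.001]
wrist_force: [0.2, -0.1, 0.4]
grip_width: 0.0
grasp_force: 0.0
```

Call:
carry_out:
  commands: "0 0 -0.1 0 0 0 0;0 0 -0.2 0 0 0 0;0 0 -0.3 0 0 0 0;0 0 -0.4 0 0 0 0;0 0.1 -0.4 0 0 0 0;0 0.2 -0.4 0 0 0 0;0 0.3 -0.4 0 0 0 0;0 0.4 -0.4 0 0 0 0;0 0.5 -0.4 0 0 0 0;0 0.5 -0.4 0 0 0 0"

```text
clock: 13.9
tcp_pos: [441.5, 117.8, 213.2]
ee_rot: [0.0, 0.998, 0.062, -0.0]
wrist_force: [-0.3, 0.5, -0.3]
grip_width: 0.004
grasp_force: 0.0
```

Run:
```python
from h import *
a=ctrl.camera("top")[110:320,120:480,::-1];b=ctrl.camera("scene")[180:400,200:480,::-1]
b=cv2.resize(b,(360,283))
cv2.imwrite("pics/fin.png",np.vstack([a,b]))
```

```text
(no output)
```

View pics/fin.png

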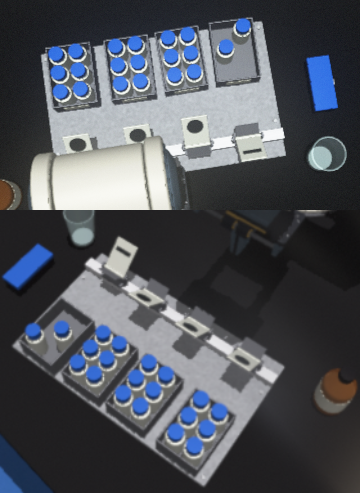

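The three tags in front of the full bins now show discs, at crop (78,145), (138,135) and (195,127). The tag of the two-bottle bin shows its bar at (250,150). Nothing else has moved, and the arm is clear.

```bash
python3 -c "
from station import ctrl
print(ctrl.job_done())"
```

```text
the job is handed in; nothing more can be done
None
```

I swung the two wrong tags over to the disc side and left the other two as they were; the last pictures show all four tags set correctly, and the job is handed in (no verdict came back).

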